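# Dock the pocket torch in the bay whose contact still springs

## Robot

A 6-joint arm with a two-finger parallel gripper is mounted at the origin on the work surface; the furniture and walls round the work are solid. World frame = base frame: x ahead of the robot, y to its left, z up, the work surface at z = 0. Lengths are in m, angles in degrees, forces in N, time in s.
With the tool pointing down it reaches from about 0.4 to 0.825 m from the base axis. Payload 7 kg.
Tool frame: the origin (TCP) lies at the very end of the fingers, on their centre line; the grasp point (between the pads) lies 19 mm behind it (r.hold_point_z is the distance from the TCP to the grasp point, in m); z points along the fingers, y is the line along which they close (so a half turn about z gives the same grasp; the last joint's range is limited). The gripper opens to 88 mm and grips with 3 to 60 N. Pads are 19 mm wide; open, the fingers measure 130 mm over their backs; the gripper's body (78 mm by 193 mm) begins 47 mm behind the grasp point.
Start: joints at [91.106, 20.546, 0.682, 0, -70.136, -16.507], TCP at [0.179, 0.651, 0.227] pointing down, gripper open.
Joint ranges: [-176.03, 176.03], [-82.01, 121.73], [-58.28, 71.71], [-173.87, 95.51], [-174.79, -0.11], [-173.66, 173.66]. Speed limits (degrees/s): [136.94, 136.94, 172.46, 180, 180, 180].

## Interface

Orientations are given as [roll, pitch, yaw] about the fixed x, y, z axes, in that order (R = Rz(yaw) Ry(pitch) Rx(roll)).
In Python, from plant import telemetry, vision, workorder, r gives the robot as it stands.
- The arm moves only by the tool move_arm, never from a script. Its argument "plan" is a list of rows, each a list of 7 numbers: the opening, from -1 (shut) to 1 (fully open), so that 0 is half open, then the shift along the world's x, y, z in m, then the turn, a rotation vector about the world's x, y, z in degrees. In form: [[fingers, dx, dy, dz, ax, ay, az], ...]. A call has 1 to 20 rows; each row shifts and turns the commanded pose from where the row before left it; what a row does not reach is not made up. A row lasts 1/8 s, in which the tool goes at most 62.5 mm and 10.7 degrees, less where a joint would pass 70% of its speed; a pose out of reach is approached as far as the arm can. A call is refused whole if a number of a shift passes 0.0625 or a number of a turn 10.7, either way. A call with a gripper value outside its range is refused whole. The fingers move at their own pace and stop on an object; "force" is the grip in N (left out, the last holds). Time passes only in rows, so rows that do not move let the fingers close. It gives the time, the measured TCP pose, the force, the opening and the grip force at its end, in the units of the state.
- telemetry.get_state(): the state, without advancing time (a new reading comes with each control period).
- vision.capture(name): name is "scene" or "top" or "wrist"; returns a dict with "img" (420x560x3 uint8, red, green, blue), "depth" (420x560 float32, m along the optical axis (not along the pixel's ray), 0 where there is no reading), "intrinsics" (3x3 intrinsics, pixels), "R" (3x3) and "t" (3): a world point X has camera coordinates R X + t. Camera axes: x right, y down, z forward; pixel columns grow to the right and rows downward; lengths in m; the calibration is good to about 2 mm. A picture is of the moment at which its call begins.
- workorder.close_job(): hands the job in; it is judged then, once.
The state is a dict: "time_s": time; "joints": joint angles; "qd": joint speeds; "joint_torque": joint torques, N m; "tcp_pos": TCP position; "eef_rot": TCP orientation; "contact_force": force on the tool from outside, world axes, zero at the start; "moment": the same for the moment, N m; "gripper_width": finger opening in m; "gripper_force": force on a finger pad.
Only numpy, scipy, OpenCV 4.12 (cv2) and the standard library are available. Lean on these libraries where they do the work, as an engineer would, in place of code of your own. Each camera call takes 0.05 s, during which the arm holds its last target. There are 200 camera calls.

## Task

Put the pocket torch back into the two-bay charging dock: tail end under the hood against the sprung contact, pressed in so that the head end drops down behind the end stop and the torch lies level and held in its bay. The two bays look the same, but the contact of one has seized and will not give, so find by feel the one that yields and leave the torch seated there. Do not push the sample tin or the post holder beside the dock out of place.

Things in the scene. Friction and masses are not known exactly. Their poses are not given: they have to be found in the camera images.
- torch: Black pocket torch, 102 mm long, about 60 g, loose, lying flat on the bench. Origin under its middle, on its flat underside. Its y axis runs along it from head to tail, z up, x across. Body, from the tail to 24 mm past the middle: 18 mm wide, 22 mm high. Head, the last 26 mm at the -y end: 22 mm wide, 25 mm high. Best gripped across the body at its middle.
- torch_center (a point): Centre of the pocket torch, half-way along it and 12.5 mm above its flat underside; axes as torch.
- torch_tail (a point): Centre of the torch's tail face (the thinner end), 51 mm along +y from its middle, 11 mm above its underside; axes as torch.
- torch_head (a point): Centre of the torch's head face (the thicker end), 51 mm along -y from its middle, 12.5 mm above its underside; axes as torch.
- dock: Charging dock bolted to the bench: dark base plate 156 x 186 mm, 53 mm high over all, with two like grey bays 104 mm apart. Origin on the bench, between the bays; x runs along both bays from the open end (nearer the robot) in under the hoods, y to the left, z up. Exactly one of the two contacts is seized; which one cannot be seen and differs from case to case.
- bay_left (a point): Left bay (+y side), axes as dock. Point on its middle line, level with its saddle tops (18 mm above the bench, 10 mm above the base plate), half-way from stop to contact. Saddles at x -48 to -34 and +15 to +41 mm, open between for fingers. Cheeks: 24 mm apart, 10 mm above the saddle at x +15 to +34 (and under the hood); 28 mm apart, 8 mm high at the outer saddle.
- bay_right (a point): Right bay (-y side), the same as bay_left in shape, sizes and axes; point in the same place in it. The gap from end stop to contact at rest is 96 mm, 6 mm less than the torch: it goes in tilted 7 to 20 degrees, tail low under the hood, pushes the contact in some 10 mm, then the head is let down behind the stop; the spring holds it against the stop.
- contact_left (a point): Left bay's sprung contact: middle of its face at rest, at x = +48 mm in the bay, 15 mm above the saddles; block 21 mm wide, 26 mm high, under the hood. A good one slides in along +x up to 14 mm and pushes back with 3 N at first, 9 N at the end. A seized one gives less than 2 mm. The right bay's is alike. The point stays put.
- stop_left (a point): Left bay's end stop: middle of the top edge of its inner face, at x = -48 mm in the bay, 12 mm above the saddles; the stop is 7 mm thick and 36 mm wide. The right bay's is alike. Axes as dock.
- hood_left (a point): Left bay's hood: middle of its front lower edge, at x = +34 mm in the bay, 30 mm above the saddles; it is 5 mm thick, 34 mm wide and reaches back to x = +83 mm. The right bay's is alike. Axes as dock.
- tin_center (a point): Bystander: round white sample tin, 62 mm across and 23 mm high, loose. Point at its centre, half-way up.
- post_center (a point): Bystander: black post holder with a metal post, foot 50 x 38 mm, 80 mm high, loose. Point on the barrel's axis, 40 mm above the bench.
Things that resemble listed ones, but are neither listed nor needed, are in the scene too. What is meant by the torch is not blue or white, and is the larger of those in its own colour.

How it is judged (in metres and radians):
At the end, for the whole second after the job is handed in: The torch lies let go and at rest in a bay: tail face under the hood, 49.5 to 57.5 mm along the bay from its point (53 when held against the stop), both ends within about 6 mm of the middle line and 3.5 mm of their height on the saddles (((x of torch_tail in the frame of bay_left between 0.0495 and 0.0575 m and y of torch_tail in the frame of bay_left between -0.0055 and 0.0055 m and y of torch_head in the frame of bay_left between -0.0065 and 0.0065 m and z of torch_tail in the frame of bay_left between 0.0075 and 0.0145 m and z of torch_head in the frame of bay_left between 0.009 and 0.016 m) or (x of torch_tail in the frame of bay_right between 0.0495 and 0.0575 m and y of torch_tail in the frame of bay_right between -0.0055 and 0.0055 m and y of torch_head in the frame of bay_right between -0.0065 and 0.0065 m and z of torch_tail in the frame of bay_right between 0.0075 and 0.0145 m and z of torch_head in the frame of bay_right between 0.009 and 0.016 m)) and linear speed of torch below 0.02 m/s); the robot touches nothing.
It fails at once if the sample tin is pushed more than 20 mm out of place (distance of tin_center from where it was at the start of the episode above 0.02 m).
It fails at once if the post holder is pushed or tipped more than 20 mm out of place (distance of post_center from where it was at the start of the episode above 0.02 m).
It also fails if it takes over 46 s, if anything falls off the work surface, if the arm or the gripper's body presses on something with over 40 N, if the wrist force passes 120 N, or if a joint passes its speed limit or range.

## Working session

There is one attempt and no reset: what is moved stays moved. The work goes in short steps, Python scripts to look and compute and a tool call to move; the robot and the scene stay as the last step left them, time stands still between calls to the robot, and variables do not carry over. Pictures are saved under pics/ and viewed, at most 10 in all, crops included, and the job is handed in when it is done.

Besides the shell and the picture viewer there is one more tool, called as name(argument=value, ...) on one line, values as JSON. move_arm: Moves the arm, as the interface text tells. Its arguments: {"type":"object","properties":{"plan":{"type":"array"},"force":{"type":"number"}},"required":["plan"]}

```bash
mkdir -p pics; cat > h.py <<'E'
import numpy as np, cv2
from plant import telemetry, vision, workorder, r
def cap(n,f=None):
    c=vision.capture(n)
    if f: cv2.imwrite(f,c["img"][:,:,::-1])
    return c
def ray(c,u,v,z):
    K=np.array(c["intrinsics"]);R=np.array(c["R"]);t=np.array(c["t"])
    d=R.T@np.linalg.inv(K)@np.array([u,v,1.]);o=-R.T@t
    return o+d*(z-o[2])/d[2]
def pts(c):
    K=np.array(c["intrinsics"]);R=np.array(c["R"]);t=np.array(c["t"]);D=c["depth"]
    v,u=np.mgrid[:D.shape[0],:D.shape[1]]
    P=np.stack([(u-K[0,2])/K[0,0]*D,(v-K[1,2])/K[1,1]*D,D],-1)
    return (P-t)@R
E
python3 - <<'E'
from h import *
a=cap("top","pics/top.png");b=cap("scene","pics/scene.png")
for c in(a,b):print(np.round(c["intrinsics"],1).tolist(),np.round(c["R"],3).tolist(),np.round(c["t"],3).tolist())
print(telemetry.get_state(),r.hold_point_z)
E
```

```text
[[504.9, 0.0, 289.9], [0.0, 504.9, 204.2], [0.0, 0.0, 1.0]] [[-0.008, -1.0, 0.027], [-0.996, 0.006, -0.088], [0.088, -0.027, -0.996]] [-0.001, 0.494, 1.218]
[[404.9, 0.0, 279.8], [0.0, 404.9, 215.5], [0.0, 0.0, 1.0]] [[0.992, 0.128, -0.015], [0.075, -0.673, -0.736], [-0.104, 0.728, -0.677]] [-0.521, 0.021, 1.212]
{'time_s': 0.1, 'joints': array([ 9.11043262e+01,  2.05877608e+01,  6.39227054e-01, -1.63038417e-02,
       -7.01346951e+01, -1.65058181e+01]), 'qd': array([-0.00858855, -0.18281571,  0.10446871, -0.00138081,  0.01818246,
       -0.00669586]), 'joint_torque': array([-5.29978624e-04, -5.84164023e+01,  2.93749970e+01,  7.01545313e+00,
        1.01309278e-02, -5.15830527e-05]), 'tcp_pos': array([0.17919818, 0.65033809, 0.22571757]), 'eef_rot': array([ 1.79915846e+02, -8.95250181e-03, -1.54070366e+01]), 'contact_force': array([-0.55573715,  0.68224998, -0.2310044 ]), 'moment': array([-0.0391727 ,  0.03027858,  0.03817461]), 'gripper_force': 0.0, 'gripper_width': 0.08773730975399853} 0.0188
```

View pics/top.png

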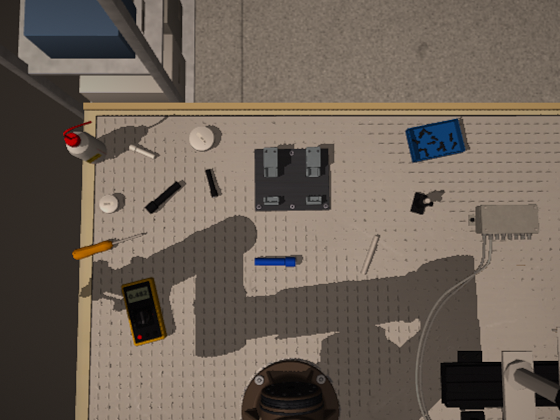

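View pics/scene.png

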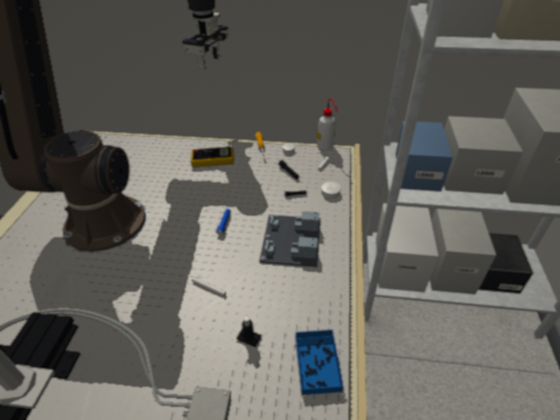

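The top view shows the candidates for the torch: long black at (164,196), short black at (211,182), blue at (275,261), and white at (142,151) and (113,296). I choose the larger black one at (164,196). The dock is at (292,180), the tin at (201,138) and the post holder at (420,203).

```bash
python3 - <<'E'
from h import *
c=cap("top");im=c["img"];P=pts(c)
g=im.max(2)
for (n,u0,u1,v0,v1) in(("big",138,190,175,218),("small",200,222,165,200)):
    m=np.zeros(g.shape,np.uint8);m[v0:v1,u0:u1]=(g[v0:v1,u0:u1]<45)
    k,L,S,_=cv2.connectedComponentsWithStats(m);i=1+S[1:,4].argmax()
    ys,xs=np.where(L==i);X=np.array([ray(c,u,v,.02)[:2] for u,v in zip(xs,ys)],np.float32)
    print(n,len(xs),cv2.minAreaRect(X),cv2.boxPoints(cv2.minAreaRect(X)).round(4).tolist(),"z",np.percentile(P[L==i][:,2],[10,50,90]).round(3))
# dock: depth
D=P[140:220,245:340].reshape(-1,3)
for lo,hi in((.004,.013),(.045,.06)):
    q=D[(D[:,2]>lo)&(D[:,2]<hi)]
    print(lo,len(q),cv2.minAreaRect(q[:,:2].astype(np.float32)),q[:,:2].min(0),q[:,:2].max(0))
A=cv2.resize(im[165:222,130:230],None,fx=4,fy=4,interpolation=cv2.INTER_CUBIC)
B=cv2.resize(im[140:220,245:340],None,fx=4,fy=4,interpolation=cv2.INTER_CUBIC)
W=np.zeros((320,790,3),np.uint8);W[:228,:400]=A;W[:320,405:785]=B
cv2.imwrite("pics/crop.png",np.clip(W[:,:,::-1]*1.8,0,255).astype(np.uint8))
E
```

```text
big 323 ((0.5152174234390259, 0.30602359771728516), (0.022847004234790802, 0.09823170304298401), 43.0036735534668) [[0.4733999967575073, 0.334199994802475], [0.5404000282287598, 0.2623000144958496], [0.5570999979972839, 0.27790001034736633], [0.4900999963283539, 0.349700003862381]] z [0.012 0.018 0.023]
small 135 ((0.5487622022628784, 0.1896739900112152), (0.0675114318728447, 0.014005033299326897), 16.98691177368164) [[0.5144000053405762, 0.18649999797344208], [0.5184999704360962, 0.17309999465942383], [0.5831000208854675, 0.19280000030994415], [0.5789999961853027, 0.2062000036239624]] z [0.007 0.012 0.017]
0.004 3195 ((0.5580331087112427, -0.010282851755619049), (0.1955442577600479, 0.2345314472913742), 0.3468042314052582) [ 0.45956507 -0.12776155] [0.65541722 0.10686515]
0.045 561 ((0.606309175491333, -0.007294848561286926), (0.048901867121458054, 0.1364777684211731), 0.44132769107818604) [ 0.5814453  -0.07536324] [0.63113967 0.06076134]
```

View pics/crop.png

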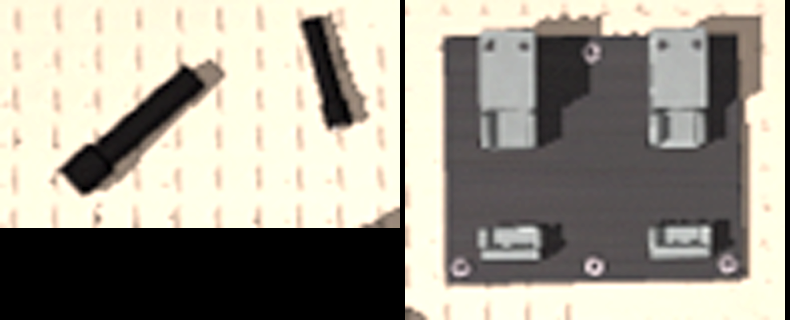

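The crop confirms it. The big black torch has its head at lower left (85,168) and its tail at upper right (205,75), pointing +x/-y. The other black one is smaller. The dock is nearly square to the world axes. I'll move above the torch.

move_arm(plan=[[1,0.0277,-0.0283,-0.002,0,0,-2.6],[1,0.0277,-0.0283,-0.002,0,0,-2.6],[1,0.0277,-0.0283,-0.002,0,0,-2.6],[1,0.0277,-0.0283,-0.002,0,0,-2.6],[1,0.0277,-0.0283,-0.002,0,0,-2.6],[1,0.0277,-0.0283,-0.002,0,0,-2.6],[1,0.0277,-0.0283,-0.002,0,0,-2.6],[1,0.0277,-0.0283,-0.002,0,0,-2.6],[1,0.0277,-0.0283,-0.002,0,0,-2.6],[1,0.0277,-0.0283,-0.002,0,0,-2.6],[1,0.0277,-0.0283,-0.002,0,0,-2.6],[1,0.0277,-0.0283,-0.002,0,0,-2.6],[1,0,0,0,0,0,0],[1,0,0,0,0,0,0]], force=40)

```text
time_s: 1.9
tcp_pos: [0.5116, 0.3109, 0.2023]
eef_rot: [180.0, 0.0, -46.6]
contact_force: [-0.1, -0.3, -0.5]
gripper_width: 0.0874
gripper_force: 0.0
```

```bash
python3 - <<'E'
from h import *
c=cap("wrist","pics/w1.png");im=c["img"];P=pts(c)
print(np.round(c["R"],3).tolist(),np.round(-np.array(c["R"]).T@c["t"],3))
print(telemetry.get_state()["tcp_pos"])
m=((im.max(2)<60)&(P[:,:,2]>.005)&(P[:,:,2]<.04)&(abs(P[:,:,0]-.515)<.07)&(abs(P[:,:,1]-.306)<.07)).astype(np.uint8)
q=P[m>0];print(len(q),np.percentile(q[:,2],[5,50,95]))
rc=cv2.minAreaRect(q[:,:2].astype(np.float32));print(rc,cv2.boxPoints(rc))
E
```

```text
[[-0.726, -0.687, -0.0], [-0.657, 0.694, 0.295], [-0.203, 0.215, -0.955]] [0.566 0.253 0.361]
[0.5113791  0.31139366 0.20245544]
1505 [0.01458415 0.01937522 0.02438313]
((0.5157800912857056, 0.30738475918769836), (0.022664688527584076, 0.0997101366519928), 40.05080032348633) [[0.47502542 0.33825555]
 [0.5391855  0.26193002]
 [0.55653477 0.27651396]
 [0.49237466 0.3528395 ]]
```

View pics/w1.png

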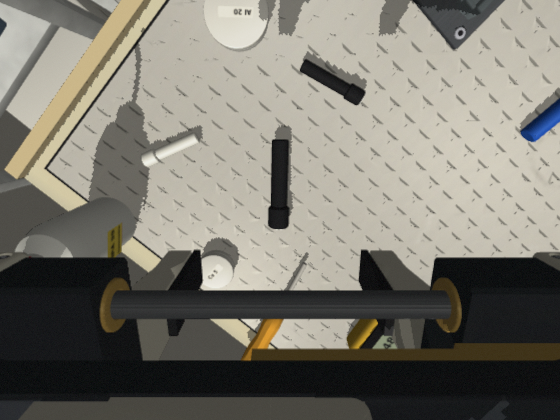

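The wrist view shows the torch upright in the image, tail at (281,140) and head at (279,227), with free space on both sides.

```bash
python3 - <<'E'
from h import *
c=cap("wrist");im=c["img"]
m=np.zeros(im.shape[:2],np.uint8);m[130:240,255:305]=im.max(2)[130:240,255:305]<45
k,L,S,_=cv2.connectedComponentsWithStats(m);i=1+S[1:,4].argmax();m=L==i;print(S[i])
M=[]
for v in range(S[i][1],S[i][1]+S[i][3],6):
    u=np.where(m[v])[0];M.append((u.min(),u.max(),v));
print(M)
v0,v1=S[i][1],S[i][1]+S[i][3]-1
f=np.polyfit([x[2] for x in M[1:-1]],[(x[0]+x[1])/2 for x in M[1:-1]],1)
a=ray(c,np.polyval(f,v0),v0,.02);b=ray(c,np.polyval(f,v1),v1,.012)
print(a,b,(a+b)/2,np.linalg.norm(a-b),np.degrees(np.arctan2(*(a-b)[[1,0]])))
E
```

```text
[ 269  139   20   89 1461]
[(np.int64(275), np.int64(283), 139), (np.int64(272), np.int64(288), 145), (np.int64(272), np.int64(287), 151), (np.int64(272), np.int64(287), 157), (np.int64(272), np.int64(287), 163), (np.int64(272), np.int64(287), 169), (np.int64(272), np.int64(287), 175), (np.int64(272), np.int64(286), 181), (np.int64(272), np.int64(286), 187), (np.int64(272), np.int64(286), 193), (np.int64(272), np.int64(286), 199), (np.int64(271), np.int64(286), 205), (np.int64(269), np.int64(288), 211), (np.int64(269), np.int64(287), 217), (np.int64(269), np.int64(287), 223)]
[0.54978345 0.27153552 0.02      ] [0.48127359 0.3471795  0.012     ] [0.51552852 0.30935751 0.016     ] 0.10236997675465168 -47.833238794317765
```

move_arm(plan=[[1,0,0.0015,-0.04,0,0,-1.2],[1,0,0,-0.05,0,0,0],[0.3,0,0,-0.05,0,0,0],[0,0,0,-0.035,0,0,0],[0,0,0,-0.022,0,0,0],[-1,0,0,0,0,0,0],[-1,0,0,0,0,0,0],[-1,0,0,0,0,0,0],[-1,0,0,0,0,0,0],[-1,0,0,0,0,0,0]], force=40)

```text
time_s: 3.25
tcp_pos: [0.512, 0.3129, 0.0063]
eef_rot: [-179.9, 0.0, -47.8]
contact_force: [-0.7, 0.3, 3.3]
gripper_width: 0.0177
gripper_force: 40.0
```

move_arm(plan=[[-1,0,0,0.04,0,0,0],[-1,0,0,0.05,0,0,0],[-1,-0.007,-0.0298,0.007,0,0,5.31],[-1,-0.007,-0.0298,0.007,0,0,5.31],[-1,-0.007,-0.0298,0.007,0,0,5.31],[-1,-0.007,-0.0298,0.007,0,0,5.31],[-1,-0.007,-0.0298,0.007,0,0,5.31],[-1,-0.007,-0.0298,0.007,0,0,5.31],[-1,-0.007,-0.0298,0.007,0,0,5.31],[-1,-0.007,-0.0298,0.007,0,0,5.31],[-1,-0.007,-0.0298,0.007,0,0,5.31],[-1,0,0,0,0,0,0],[-1,0,0,0,0,0,0]])

```text
time_s: 4.88
tcp_pos: [0.4488, 0.0445, 0.1587]
eef_rot: [-180.0, -0.0, -0.1]
contact_force: [0.5, 0.3, -1.2]
gripper_width: 0.0177
gripper_force: 40.0
```

```bash
python3 - <<'E'
from h import *
c=cap("wrist","pics/w2.png");P=pts(c)
print(telemetry.get_state()["tcp_pos"],telemetry.get_state()["eef_rot"])
t=cap("top");Q=pts(t)
for n,p in(("w",P),("t",Q)):
    q=p.reshape(-1,3);q=q[(q[:,2]>.048)&(q[:,2]<.058)&(abs(q[:,0]-.605)<.05)&(abs(q[:,1]+.007)<.1)]
    for s in(1,-1):
        h=q[(q[:,1]+.007)*s>0]
        if len(h)>20:print(n,s,len(h),cv2.minAreaRect(h[:,:2].astype(np.float32)),np.percentile(h,[1,50,99],axis=0).round(4).tolist())
E
```

```text
[0.44878662 0.04471713 0.15857141] [-1.79989885e+02 -1.17620232e-02 -4.91783554e-02]
w 1 1870 ((0.5960005521774292, 0.04383726045489311), (0.026967722922563553, 0.03403814136981964), 0.7539134621620178) [[0.5831, 0.0271, 0.0506], [0.5962, 0.0434, 0.0529], [0.609, 0.0604, 0.0547]]
w -1 1841 ((0.5970022678375244, -0.05991087853908539), (0.026611248031258583, 0.03424946963787079), 0.4655032455921173) [[0.584, -0.0761, 0.0494], [0.5966, -0.0591, 0.0528], [0.6089, -0.0431, 0.0547]]
t 1 234 ((0.6063392162322998, 0.044974759221076965), (0.03142862021923065, 0.04506797716021538), 89.6647720336914) [[0.5867, 0.0292, 0.0483], [0.6083, 0.0438, 0.052], [0.6285, 0.0607, 0.0572]]
t -1 261 ((0.6071642637252808, -0.05905387923121452), (0.031913693994283676, 0.047410763800144196), 89.51976776123047) [[0.5837, -0.075, 0.0484], [0.6083, -0.0599, 0.0521], [0.6307, -0.0432, 0.0568]]
```

View pics/w2.png

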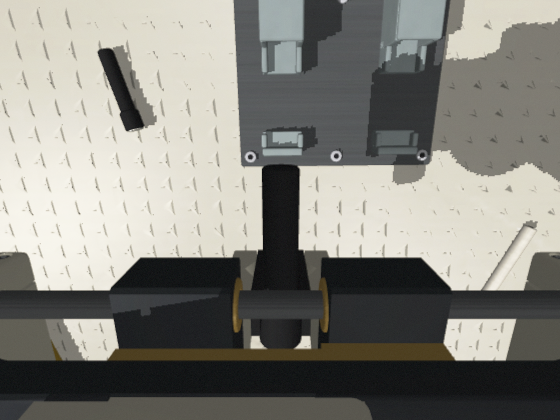

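The wrist view shows the torch held straight, tail at (281,167). The left bay's stop is at (282,140) with its hood above it.

```bash
python3 - <<'E'
from h import *
c=cap("wrist");P=pts(c);im=c["img"];q=P.reshape(-1,3)
for s,y in((1,.0435),(-1,-.06)):
    h=q[(abs(q[:,2]-.03)<.003)&(abs(q[:,1]-y)<.025)&(abs(q[:,0]-.498)<.02)]
    print("stop",s,len(h),np.percentile(h,[2,50,98],axis=0).round(4).tolist())
    h=q[(abs(q[:,2]-.008)<.003)&(abs(q[:,1]-y)<.012)&(abs(q[:,0]-.54)<.06)];print("base",len(h),np.percentile(h[:,2],50) if len(h) else 0)
R=P[100:250,230:330];m=(R[:,:,2]>.14)&(R[:,:,2]<.2)&(R[:,:,0]>.46)
t=R[m];print("torch",len(t),np.percentile(t,[0,2,50,98,100],axis=0).round(4).tolist())
for x0 in(.47,.48,.49,.497):
    a=t[abs(t[:,0]-x0)<.003];print(x0,len(a),np.percentile(a[:,1],[2,98]).round(4) if len(a) else 0,np.percentile(a[:,2],95).round(4) if len(a) else 0)
m=np.zeros(im.shape[:2],bool);m[150:250,240:330]=im[150:250,240:330].max(2)<40
for v in range(155,250,8):
    u=np.where(m[v])[0]
    if len(u):print(v,u.min(),u.max(),ray(c,(u.min()+u.max())/2,v,.1655).round(4),im[v,270:292:10].tolist())
E
```

```text
stop 1 315 [[0.494, 0.0257, 0.0274], [0.4978, 0.0427, 0.0297], [0.5012, 0.0599, 0.0312]]
base 1665 0.008009157811230223
stop -1 316 [[0.4949, -0.0773, 0.0273], [0.4987, -0.06, 0.0298], [0.5021, -0.0433, 0.0315]]
base 1723 0.007910828635750834
torch 3156 [[0.4615, 0.0355, 0.1553], [0.4646, 0.036, 0.162], [0.4865, 0.0448, 0.1702], [0.505, 0.0539, 0.1726], [0.5055, 0.0544, 0.1736]]
0.47 408 [0.036 0.054] 0.1728
0.48 420 [0.0362 0.0538] 0.1724
0.49 451 [0.0357 0.0543] 0.1721
0.497 466 [0.0359 0.0542] 0.1717
171 262 298 [0.5028 0.0452 0.1655] [[23, 21, 20], [24, 22, 24], [23, 24, 25]]
179 262 298 [0.4989 0.0452 0.1655] [[23, 26, 24], [21, 19, 22], [26, 26, 26]]
187 263 298 [0.4949 0.045  0.1655] [[23, 21, 21], [26, 26, 26], [23, 24, 23]]
195 263 297 [0.4908 0.0452 0.1655] [[21, 22, 21], [21, 23, 21], [24, 27, 27]]
203 263 298 [0.4867 0.045  0.1655] [[19, 20, 22], [28, 27, 29], [22, 20, 23]]
211 263 297 [0.4825 0.0452 0.1655] [[20, 21, 21], [26, 26, 28], [28, 27, 26]]
219 263 297 [0.4783 0.0452 0.1655] [[23, 21, 21], [24, 25, 26], [20, 20, 20]]
227 263 297 [0.474  0.0452 0.1655] [[17, 19, 19], [25, 26, 26], [21, 23, 24]]
235 263 297 [0.4696 0.0452 0.1655] [[21, 22, 21], [24, 21, 26], [23, 25, 26]]
243 263 297 [0.4651 0.0452 0.1655] [[24, 23, 23], [23, 22, 23], [25, 26, 27]]
```

move_arm(plan=[[-1,0.022,-0.002,-0.03,0,5,0.5],[-1,0.022,0,-0.03,0,5,0],[-1,0.0225,0,-0.03,0,0,0],[-1,0,0,-0.015,0,0,0],[-1,0,0,0,0,0,0],[-1,0,0,0,0,0,0]])

```text
time_s: 5.78
tcp_pos: [0.5152, 0.0428, 0.0545]
eef_rot: [-179.9, 9.9, 0.5]
contact_force: [-0.2, 0.5, 0.1]
gripper_width: 0.0173
gripper_force: 40.0
```

```bash
python3 - <<'E'
from h import *
c=cap("wrist","pics/w3.png");P=pts(c);im=c["img"]
q=P.reshape(-1,3)
h=q[(q[:,2]>.048)&(q[:,2]<.056)&(abs(q[:,0]-.6)<.05)&(abs(q[:,1]-.043)<.03)]
print("hood",len(h),np.percentile(h,[1,50,99],axis=0).round(4).tolist())
b=telemetry.get_state();print(b["tcp_pos"],b["eef_rot"])
h=q[(q[:,2]>.04)&(abs(q[:,0]-.56)<.02)&(abs(q[:,1]-.043)<.012)&(q[:,2]<.09)]
print("torch",len(h),np.percentile(h,[1,50,99],axis=0).round(4).tolist())
E
```

```text
hood 10052 [[0.5599, 0.0274, 0.0509], [0.6092, 0.0439, 0.053], [0.6312, 0.0604, 0.0555]]
[0.51540488 0.042862   0.05488402] [-179.90182651    9.88669954    0.54685308]
torch 2600 [[0.5404, 0.0341, 0.0465], [0.5577, 0.0432, 0.0586], [0.5723, 0.0526, 0.0639]]
```

View pics/w3.png

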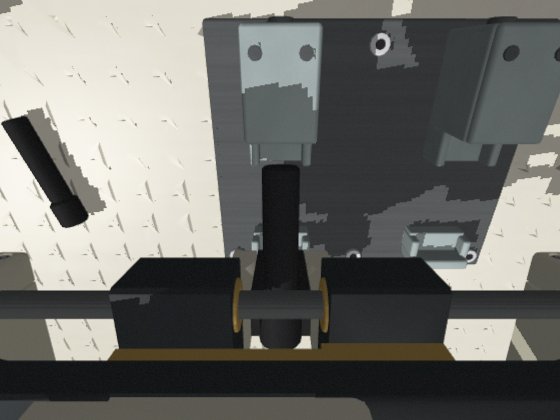

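The torch lines up with the left bay: tail at (281,168), hood mouth at (281,150). Next is to lower and push in.

move_arm(plan=[[-1,0,0.0004,-0.01,0,0,0],[-1,0,0,-0.0085,0,0,0],[-1,0,0,0,0,0,0],[-1,0.008,0,0,0,0,0],[-1,0.008,0,0,0,0,0],[-1,0,0,0,0,0,0],[-1,0,0,0,0,0,0]])

```text
time_s: 6.7
tcp_pos: [0.5311, 0.0428, 0.0349]
eef_rot: [-179.9, 10.0, 0.5]
contact_force: [-0.3, 0.8, -0.1]
gripper_width: 0.0174
gripper_force: 40.0
```

move_arm(plan=[[-1,0.003,0,0,0,0,0],[-1,0.003,0,0,0,0,0],[-1,0.002,0,0,0,0,0],[-1,0,0,0,0,0,0],[-1,0,0,0,0,0,0]])

```text
time_s: 7.32
tcp_pos: [0.539, 0.0428, 0.035]
eef_rot: [-179.9, 10.0, 0.5]
contact_force: [-1.1, -0.1, -1.6]
gripper_width: 0.0179
gripper_force: 40.0
```

move_arm(plan=[[-1,0.002,0,0,0,0,0],[-1,0.001,0,0,0,0,0],[-1,0,0,0,0,0,0],[-1,0,0,0,0,0,0]])

```text
time_s: 7.82
tcp_pos: [0.5417, 0.0427, 0.0349]
eef_rot: [-179.9, 10.0, 0.5]
contact_force: [-4.6, -0.2, 0.1]
gripper_width: 0.0177
gripper_force: 40.0
```

move_arm(plan=[[-1,0.002,0,0,0,0,0],[-1,0,0,0,0,0,0],[-1,0,0,0,0,0,0]])

```text
time_s: 8.2
tcp_pos: [0.5439, 0.0428, 0.0349]
eef_rot: [-179.9, 10.0, 0.5]
contact_force: [-4.7, -0.6, -0.3]
gripper_width: 0.0175
gripper_force: 40.0
```

move_arm(plan=[[-1,0.002,0,0,0,0,0],[-1,0.001,0,0,0,0,0],[-1,0,0,0,0,0,0],[-1,0,0,0,0,0,0]])

```text
time_s: 8.7
tcp_pos: [0.5465, 0.0427, 0.0349]
eef_rot: [-179.9, 10.1, 0.5]
contact_force: [-6.4, 0.5, 0.3]
gripper_width: 0.0176
gripper_force: 40.0
```

The force grows gently over about 8 mm of travel, so the left contact yields. I'll push a bit further and then let the head down behind the stop.

move_arm(plan=[[-1,0.002,0,0,0,0,0],[-1,0.0015,0,0,0,0,0],[-1,0,0,0,0,0,0],[-1,0,0,0,0,0,0]])

```text
time_s: 9.2
tcp_pos: [0.5495, 0.0427, 0.0349]
eef_rot: [-179.9, 10.1, 0.5]
contact_force: [-7.4, 1.7, 1.0]
gripper_width: 0.0175
gripper_force: 40.0
```

move_arm(plan=[[-1,0,0,-0.0021,0,-2,0],[-1,0,0,-0.0021,0,-2,0],[-1,0,0,-0.0021,0,-2,0],[-1,0,0,0,0,0,0],[-1,0,0,0,0,0,0]])

```text
time_s: 9.82
tcp_pos: [0.5496, 0.0427, 0.0287]
eef_rot: [180.0, 4.1, 0.5]
contact_force: [-7.3, 1.2, 1.6]
gripper_width: 0.0177
gripper_force: 40.0
```

move_arm(plan=[[-1,0,0,-0.002,0,-2,0],[-1,0,0,-0.002,0,-2,0],[-1,0,0,0,0,0,0],[-1,0,0,0,0,0,0]])

```text
time_s: 10.32
tcp_pos: [0.5497, 0.0426, 0.0246]
eef_rot: [180.0, 0.1, 0.5]
contact_force: [-7.4, 0.3, 0.8]
gripper_width: 0.0173
gripper_force: 40.0
```

move_arm(plan=[[-1,0,0,-0.001,0,0,0],[-1,-0.001,0,0,0,0,0],[-1,-0.001,0,0,0,0,0],[-1,0,0,0,0,0,0],[-1,0,0,0,0,0,0]])

```text
time_s: 10.95
tcp_pos: [0.5484, 0.0427, 0.0239]
eef_rot: [180.0, 0.0, 0.5]
contact_force: [-5.7, 0.2, 2.9]
gripper_width: 0.0173
gripper_force: 40.0
```

move_arm(plan=[[-0.3,0,0,0,0,0,0],[-0.3,0,0,0,0,0,0],[-0.3,0,0,0,0,0,0],[-0.3,0,0,0.01,0,0,0],[-0.3,0,0,0.03,0,0,0],[-0.3,-0.01,0,0.05,0,0,0],[-0.3,-0.03,0,0.05,0,0,0],[-0.3,0,0,0,0,0,0],[-0.3,0,0,0,0,0,0]])

```text
time_s: 12.08
tcp_pos: [0.5087, 0.043, 0.1646]
eef_rot: [-180.0, -0.1, 0.5]
contact_force: [0.7, -0.1, -0.8]
gripper_width: 0.0306
gripper_force: 0.0
```

```bash
python3 - <<'E'
from h import *
c=cap("wrist","pics/w4.png");P=pts(c);im=c["img"];q=P[im.max(2)<60]
q=q[(abs(q[:,1]-.043)<.012)&(q[:,2]>.03)&(q[:,2]<.06)&(q[:,0]>.49)&(q[:,0]<.59)]
for x in np.arange(.497,.585,.01):
    a=q[abs(q[:,0]-x)<.003]
    if len(a)>5:print(x.round(3),len(a),np.percentile(a[:,1],[2,98]).round(4),np.percentile(a[:,2],[50,90]).round(4))
print(q.min(0),q.max(0))
E
```

```text
0.507 155 [0.0312 0.0542] [0.0408 0.0425]
0.517 157 [0.0314 0.0542] [0.0405 0.0424]
0.527 154 [0.0325 0.0531] [0.038  0.0413]
0.537 127 [0.0336 0.0514] [0.0373 0.039 ]
0.547 127 [0.0338 0.0514] [0.0371 0.0386]
0.557 137 [0.034  0.0514] [0.037  0.0384]
0.567 136 [0.0342 0.0514] [0.0364 0.0379]
0.577 139 [0.0344 0.0515] [0.0361 0.0377]
[0.50215299 0.03115392 0.03002527] [0.5814434  0.05424173 0.04390921]
```

View pics/w4.png

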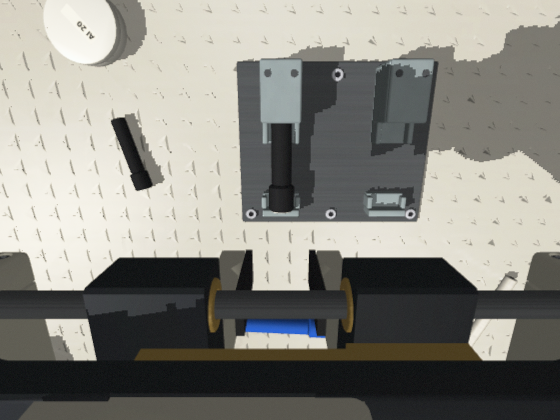

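The torch lies level in the left bay. Its head at (281,200) is behind the stop at (281,213), its tail is under the hood, and it is centred. The gripper is clear, so I'm handing in.

```bash
python3 -c "
from h import *
print(workorder.close_job())"
```

```text
the job is handed in; nothing more can be done
None
```

The torch is seated level in the left bay, whose contact yielded by feel, with its head behind the end stop; I handed the job in at about 12 s, and no verdict was returned.

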